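Check-weigh piston pins and jar them

TASK

The shop's steel piston pins stand on one pan of the counter balance: stand brass counterweights from the wooden tray on the other pan, one after another, until the beam floats level on its own with nothing touching it. Only then drop all the pins, one at a time, through the neck of the clear jar so that they lie inside it, and put the counterweights back so that all four stand upright in their tray. Keep the jar upright and do not disturb the tub, mug, tape roll or spray can.

Things in the scene. Friction and masses are not known exactly. Their poses are not given: they have to be found in the camera images.
- balance: grey equal-arm counter balance, fixed to the counter. Base 120 x 300 x 20 mm; origin under its centre. The beam turns about the balance's own x axis, 75 mm above the counter; the pans stand over its ends, 140 mm from the pivot along +y (goods pan) and -y (weight pan). A pointer and a small white scale plate stand up to 135 mm high at the centre, only 40 mm either side of it in y
- beam (a joint): tilt of the beam, rad: 0 level, positive when the goods pan (+y end) is low; stops at +-0.12. A surplus of one pin or one counterweight on a pan tilts the free beam by about 0.08, two or more lay it on its stop; it settles within 1 s. The pans rise and fall with it (up to 17 mm) but always stay horizontal, and it does not matter where on a pan a load stands
- goods_pan (a point): centre of the upper face of the goods pan, an aluminium dish about 158 mm across outside and 150 mm inside, with a rim 9 mm high above this face; 97 mm above the counter when level. z is up
- weight_pan (a point): centre of the upper face of the empty weight pan, the same dish at the other end of the beam
- tray: flat wooden tray fixed to the counter, 76 x 290 mm (long along its y), walls 4 mm thick and 14 mm high, floor 4 mm thick; origin under its centre. The four counterweights stand in it in a row along y, 70 mm apart, at y about -105, -35, 35 and 105 mm
- jar: clear plastic jar, loose, about 0.9 kg, 200 mm high: body 120 mm across up to 148 mm, shoulder from there to 174 mm, then a straight neck 69 mm across outside and 61 mm inside up to the rim at 200 mm. Inside floor 5 mm up, rising to a pointed cone 25 mm high in the middle. Origin under its centre, z up along its axis. It stands left or right of the balance
- jar_mouth (a point): centre of the jar's mouth, level with its rim
- pin0: steel piston pin, a plain cylinder with a dark bore mark, 36 mm across, 75 mm long, about 0.40 kg, standing on end on the goods pan about 42 mm from its centre; origin at the centre of its lower end, z along it. Two or three of the three pins are there, the missing one reads None
- pin0_mid (a point): middle of pin0, 37.5 mm up its axis
- pin1: steel piston pin, a plain cylinder with a dark bore mark, 36 mm across, 75 mm long, about 0.40 kg, standing on end on the goods pan about 42 mm from its centre; origin at the centre of its lower end, z along it. Two or three of the three pins are there, the missing one reads None
- pin1_mid (a point): middle of pin1, 37.5 mm up its axis
- pin2: steel piston pin, a plain cylinder with a dark bore mark, 36 mm across, 75 mm long, about 0.40 kg, standing on end on the goods pan about 42 mm from its centre; origin at the centre of its lower end, z along it. Two or three of the three pins are there, the missing one reads None
- pin2_mid (a point): middle of pin2, 37.5 mm up its axis
- weight0: brass counterweight with a knob, 0.40 kg (the same as one pin, within 3 percent): foot 44 mm across and 28 mm high, neck 14 mm across, knob 24 mm across from 42 to 62 mm above the foot's underside, where its origin lies; z up
- weight1: brass counterweight with a knob, 0.40 kg (the same as one pin, within 3 percent): foot 44 mm across and 28 mm high, neck 14 mm across, knob 24 mm across from 42 to 62 mm above the foot's underside, where its origin lies; z up
- weight2: brass counterweight with a knob, 0.40 kg (the same as one pin, within 3 percent): foot 44 mm across and 28 mm high, neck 14 mm across, knob 24 mm across from 42 to 62 mm above the foot's underside, where its origin lies; z up
- weight3: brass counterweight with a knob, 0.40 kg (the same as one pin, within 3 percent): foot 44 mm across and 28 mm high, neck 14 mm across, knob 24 mm across from 42 to 62 mm above the foot's underside, where its origin lies; z up
- tub: bystander: brown plastic tub with a red lid, 110 mm across, 190 mm high, loose; origin under its centre. It stands on the other side of the balance from the jar
- mug: bystander: white mug, 80 mm across, 90 mm high, loose; origin under its centre
- tape_roll: bystander: roll of yellow tape lying flat, 100 mm across, 45 mm high, loose; origin under its centre
- spray_can: bystander: yellow spray can, 64 mm across, 190 mm high, loose; origin under its centre
Things that resemble listed ones, but are neither listed nor needed, are in the scene too. Leave any pink or purple look-alike of the pin2 alone.

How it is judged:
By the outcome, as a careful person would: the job done as asked, in the order asked, and still so for the second after the job is handed in, with the robot touching nothing.
Of pin0, pin1, pin2 only 2 to 3 are there at a start; the rules pass over those that are not, and their reading is None.
At some moment in a run one of jar, weight0, weight1, weight2, weight3 may be knocked a few centimetres aside while the robot is not near it.
It also fails if it takes over 210 s, if anything falls off the work surface, if the arm or the gripper's body presses on something with over 40 N, if the wrist force passes 120 N, or if a joint passes its speed limit or range.

ROBOT

A 6-joint arm with a two-finger parallel gripper is mounted at the origin on the work surface. World frame = base frame: x ahead of the robot, y to its left, z up, the work surface at z = 0. Lengths are in m, angles in rad, forces in N, time in s.
With the tool pointing down it reaches from about 0.35 to 0.925 m from the base axis. Payload 6.4 kg.
Tool frame: the origin (TCP) lies midway between the tips of the shut fingers; the grasp point (between the pads) lies 19 mm behind it; y points along the fingers, z is the direction in which the jaws open and shut, and the axes are right-handed (so a half turn about y gives the same grasp; the last joint's range is limited). The gripper opens to 85 mm and grips with 20 to 120 N. Pads are 22 mm wide; open, the fingers measure 114 mm over their backs; the gripper's body (76 mm by 85 mm) begins 54 mm behind the grasp point. The pads swing forward as they close: fully open they stand 13 mm farther back than shut.
Start: joints at [1.011, 0.245, 1.558, -0, 1.339, -0.174], TCP at [0.245, 0.602, 0.231] pointing down, gripper open.
Joint ranges: [-3.13, 3.13], [-1.02, 2.26], [0.13, 2.54], [-0.95, 4.09], [0.21, 2.88], [-2.74, 2.74]. Speed limits (rad/s): [2.57, 2.57, 3.14, 3.14, 3.14, 3.14].

INTERFACE

Orientations are given as a rotation vector (axis times angle).
In Python, from cell import manip, vision, models gives the robot as it stands.
- The arm moves only by the shell command python3 -m inch 'ROWS' [OPENING] [FORCE]. ROWS is JSON, a list of rows, each a list of 2 entries, a list of its own where there are three numbers: the shift along the tool's x, y, z in m, then the turn, a rotation vector about the tool's x, y, z in rad. In form: [[[dx, dy, dz], [rx, ry, rz]], ...]. A call has 1 to 5 rows; each row shifts and turns the commanded pose from where the row before left it, along the tool's axes as they then stand; what a row does not reach is not made up. A row lasts 1/12 s, in which the tool goes at most 41.7 mm and 7.16 degrees, less where a joint would pass 70% of its speed; a pose out of reach is approached as far as the arm can. A call is refused whole if a number of a shift passes 0.0417 or a number of a turn 0.125, either way. A call with a gripper value outside its range is refused whole. OPENING is the opening, from -1 (shut) to 1 (fully open), set as the call begins (- or left out, the last holds). The fingers move at their own pace and stop on an object; FORCE is the grip in N (left out, the last holds). Time passes only in rows, so rows that do not move let the fingers close. It gives the time, the measured TCP pose, the force and the opening at its end, in the units of the state.
- manip.get_state(): the state, without advancing time (a new reading comes with each control period).
- vision.read_camera(name): name is "side" or "top"; returns (picture, depth): 420x560x3 uint8, blue, green, red; 420x560 float32, m along the optical axis (not along the pixel's ray), 0 where there is no reading.
- vision.camera_params(name): a dict with "fovy" (degrees; the focal length in pixels is half the picture's height over the tangent of half this angle, whatever the lens; pixels are square), "cx", "cy" (the principal point, pixels), "R" (3x3) and "t" (3): a world point X has camera coordinates R X + t. Camera axes: x right, y down, z forward; pixel columns grow to the right and rows downward; lengths in m; the calibration is good to about 2 mm. A picture is of the moment at which its call begins. camera_params takes no time and is no camera call.
- manip.job_done(): hands the job in, once; it reports no verdict.
Trained networks look in the newest picture that a camera, given by its name, has taken for a name from the list of things; names that differ only in an ending like _2 or _b are one class to them, and where a whole thing is asked for, a point or a joint stands for the part that bears it (a point fixed in the world has none). Each returns a list of dicts, best first, with "conf" (0 to 1); they miss things now and then, are a little off and sometimes report something else, mostly with a low value. They report only what shows in the picture. A call takes as long as a camera call. They do not tell look-alikes from the thing itself.
- models.outline_of(camera, target): "region" (420x560 bool, what is visible of it) and "xy" ([column, row] in pixels, amid what is visible of it).
The state is a dict: "time": time; "qpos": joint angles; "dq": joint speeds; "joint_torque": joint torques, N m; "ee_pos": TCP position; "tcp_rot": TCP orientation; "contact_force": force on the tool from outside, world axes, zero at the start; "torque": the same for the moment, N m; "grip_width": opening from 0.0 (shut) to 1.0 (fully open).
Only numpy, scipy, OpenCV 4.12 (cv2) and the standard library are available. Lean on these libraries where they do the work, as an engineer would, in place of code of your own. Each camera call takes 0.05 s, during which the arm holds its last target. There are 200 camera calls.

## Working session

There is one attempt and no reset: what is moved stays moved. The work goes in short steps, Python scripts to look and compute and a shell command to move; the robot and the scene stay as the last step left them, time stands still between calls to the robot, and variables do not carry over. Pictures are saved under pics/ and viewed, about 12 in all and at most 16, crops included, and the job is handed in when it is done.

```bash
ls; mkdir -p pics
cat > h.py <<'E'
import numpy as np, cv2
from cell import manip, vision, models
from scipy.spatial.transform import Rotation as Ro
def cam(n):
    p=vision.camera_params(n); f=210/np.tan(np.radians(p["fovy"])/2)
    return f,p["cx"],p["cy"],np.array(p["R"]),np.array(p["t"])
def cloud(n,d):
    f,cx,cy,R,t=cam(n); v,u=np.mgrid[0:420,0:560]
    P=np.stack([(u-cx)/f*d,(v-cy)/f*d,d],-1)
    W=(P-t)@R; W[d<=0]=np.nan; return W
def proj(n,X):
    f,cx,cy,R,t=cam(n); c=R@np.asarray(X)+t; return np.array([f*c[0]/c[2]+cx,f*c[1]/c[2]+cy])
def st():
    s=manip.get_state(); R=Ro.from_rotvec(s["tcp_rot"]).as_matrix()
    print("t",round(s["time"],2),"tcp",np.round(s["ee_pos"],4),"F",np.round(s["contact_force"],1),"w",round(s["grip_width"],3)); print(np.round(R,3)); return s,R
E
python3 - <<'E'
from h import *
st()
for n in("top","side"):
    im,d=vision.read_camera(n); np.savez("/tmp/"+n,im=im,d=d); cv2.imwrite(f"pics/{n}0.png",im)
    f,cx,cy,R,t=cam(n); print(n,"pos",np.round(-R.T@t,3),f)
    W=cloud(n,d)
    for k in ["balance","goods_pan","weight_pan","tray","jar","pin0","weight0","tub","mug","tape_roll","spray_can"]:
        for r in models.outline_of(n,k)[:5]:
            if r["conf"]<.3: continue
            q=W[r["region"]]; q=q[~np.isnan(q[:,0])]
            print(k,round(r["conf"],2),np.round(r["xy"]),"med",np.round(np.median(q,0),3),"lo",np.round(np.percentile(q,3,axis=0),3),"hi",np.round(np.percentile(q,97,axis=0),3)) if len(q) else print(k,"nodepth",r["xy"])
E
```

```text
pics
t 0.0 tcp [0.2443 0.6017 0.2302] F [ 0.6 -0.6  1. ] w 0.996
[[ 0.927 -0.001  0.376]
 [-0.376 -0.002  0.927]
 [-0.    -1.    -0.002]]
top pos [0.4   0.022 1.449] 494.5406948286979
balance 0.97 [266. 179.] med [0.604 0.019 0.083] lo [ 0.53  -0.163  0.017] hi [0.68  0.232 0.122]
goods_pan 0.66 [213. 186.] med [0.595 0.174 0.081] lo [0.519 0.103 0.074] hi [0.659 0.244 0.094]
goods_pan 0.54 [322. 244.] med [ 0.433 -0.124  0.034] lo [ 0.415 -0.145  0.02 ] hi [ 0.452 -0.107  0.07 ]
weight_pan 0.72 [268. 179.] med [0.604 0.017 0.083] lo [ 0.53  -0.161  0.017] hi [0.68  0.231 0.121]
weight_pan 0.58 [315. 170.] med [ 0.621 -0.104  0.114] lo [ 0.553 -0.173  0.109] hi [ 0.689 -0.034  0.123]
tray 0.72 [319. 244.] med [ 0.433 -0.124  0.034] lo [ 0.414 -0.144  0.008] hi [ 0.453 -0.107  0.07 ]
tray 0.68 [408. 145.] med [ 0.692 -0.345  0.177] lo [ 0.672 -0.38   0.025] hi [ 0.724 -0.327  0.194]
tray 0.62 [284. 239.] med [ 0.439 -0.019  0.005] lo [ 0.402 -0.159 -0.001] hi [0.474 0.12  0.018]
jar 0.6 [141. 213.] med [0.523 0.353 0.152] lo [0.468 0.31  0.004] hi [0.572 0.425 0.2  ]
jar 0.44 [200. 19
[... 2634 characters left out ...]
 0.59 [272. 284.] med [ 0.428 -0.138  0.034] lo [ 0.412 -0.152  0.008] hi [ 0.447 -0.119  0.069]
weight0 0.57 [271. 258.] med [ 0.441 -0.068  0.034] lo [ 0.425 -0.08   0.013] hi [ 0.461 -0.05   0.069]
tub 0.91 [352. 338.] med [ 0.511 -0.373  0.172] lo [ 0.473 -0.404  0.024] hi [ 0.564 -0.315  0.194]
mug 0.84 [193. 174.] med [0.328 0.274 0.06 ] lo [0.273 0.254 0.01 ] hi [0.364 0.332 0.093]
tape_roll 0.59 [253. 350.] med [ 0.321 -0.302  0.044] lo [ 0.276 -0.348  0.002] hi [ 0.366 -0.254  0.05 ]
spray_can 0.64 [428. 314.] med [ 0.686 -0.374  0.147] lo [ 0.672 -0.393  0.01 ] hi [ 0.727 -0.338  0.194]
spray_can 0.51 [250. 130.] med [0.514 0.327 0.13 ] lo [0.465 0.306 0.007] hi [0.572 0.412 0.2  ]
```

Run:
```python
import cv2
a=cv2.imread("pics/top0.png")[100:330,80:460]; b=cv2.imread("pics/side0.png")[80:400,140:480]
cv2.imwrite("pics/c0.png",cv2.resize(a,None,fx=2.1,fy=2.1,interpolation=3)); cv2.imwrite("pics/c1.png",cv2.resize(b,None,fx=1.85,fy=1.85,interpolation=3))
```

```text
(no output)
```

View pics/c0.png

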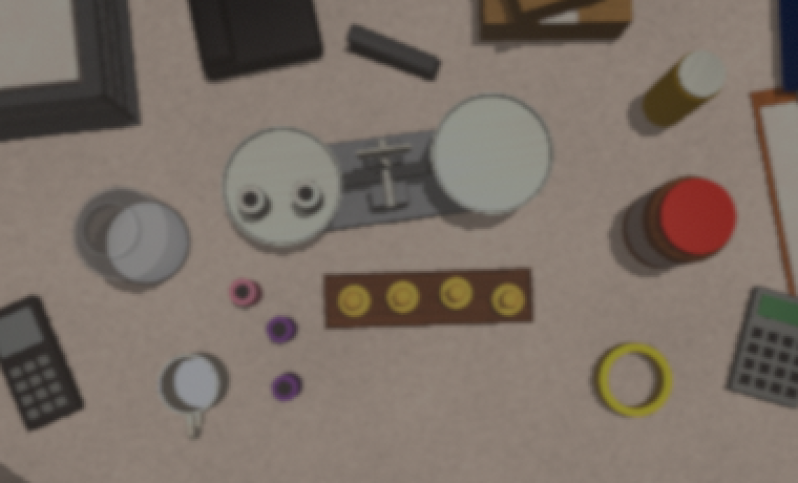

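View pics/c1.png

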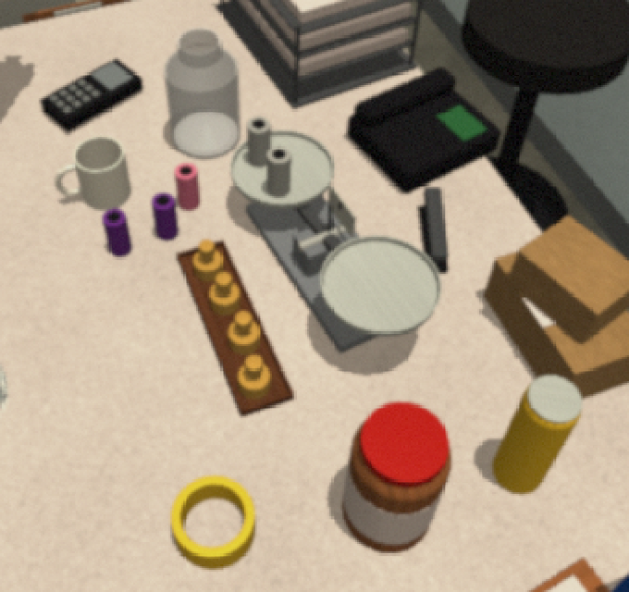

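Two real pins stand on the goods pan, at crop 1 (251,200) and (305,195). The pink and purple ones on the counter are look-alikes. The four weights are in the tray and the jar is on the left. Next I'll get precise positions from depth.

```bash
cat >> h.py <<'E'
def fit(P,z0,z1,c,r):
    """enclosing-circle centre of top-face points in height band within r of c"""
    q=P[(P[:,2]>z0)&(P[:,2]<z1)&(np.hypot(P[:,0]-c[0],P[:,1]-c[1])<r)]
    if len(q)<5: return None
    lo,hi=np.percentile(q,2,axis=0),np.percentile(q,98,axis=0)
    (x,y),R=cv2.minEnclosingCircle(q[:,:2].astype(np.float32))
    return np.round([*np.median(q,0),(lo[0]+hi[0])/2,(lo[1]+hi[1])/2,x,y,R],4),len(q)
def scan(n,ret=False):
    im,d=vision.read_camera(n); W=cloud(n,d).reshape(-1,3); W=W[~np.isnan(W[:,0])]; return im,d,W
E
cat > m.py <<'E'
from h import *
for n in("top","side"):
    z=np.load(f"/tmp/{n}.npz"); W=cloud(n,z["d"]).reshape(-1,3); W=W[~np.isnan(W[:,0])]
    print(n)
    for c in [(.438,.088),(.44,.017),(.44,-.056),(.433,-.125)]: print(" w",fit(W,.058,.075,c,.03))
    for c in [(.56,.202),(.565,.132)]: print(" pin",fit(W,.148,.17,c,.03))
    print(" jar rim",fit(W,.19,.21,(.53,.34),.1)); print(" wpan",fit(W,.105,.14,(.621,-.104),.1)); print(" gpan",fit(W,.07,.1,(.6,.17),.1)); print(" tray",fit(W,.012,.025,(.438,-.02),.16))
E
python3 m.py
```

```text
top
 w (array([0.4355, 0.0832, 0.0656, 0.4354, 0.0822, 0.4355, 0.0831, 0.0115]), 54)
 w (array([0.4398, 0.0164, 0.0651, 0.4397, 0.0164, 0.4397, 0.0164, 0.0115]), 56)
 w (array([ 0.4425, -0.0565,  0.0661,  0.4437, -0.0564,  0.4436, -0.0564,
        0.0117]), 57)
 w (array([ 0.4326, -0.1264,  0.0659,  0.4339, -0.1265,  0.4327, -0.1273,
        0.0119]), 56)
 pin (array([0.5608, 0.2039, 0.1549, 0.5618, 0.2047, 0.5617, 0.2047, 0.0181]), 149)
 pin (array([0.5668, 0.135 , 0.1557, 0.5669, 0.135 , 0.5672, 0.1352, 0.0177]), 141)
 jar rim (array([0.5232, 0.3679, 0.1989, 0.5226, 0.368 , 0.5234, 0.3687, 0.0346]), 171)
 wpan (array([ 0.6215, -0.1034,  0.1145,  0.6213, -0.1032,  0.6205, -0.1027,
        0.0799]), 2660)
 gpan (array([0.5972, 0.1734, 0.081 , 0.5884, 0.1728, 0.5911, 0.1616, 0.0912]), 2232)
 tray (array([ 0.5522, -0.0041,  0.0182,  0.4968, -0.0192,  0.4441, -0.0149,
        0.154 ]), 845)
side
 w (array([0.4349, 0.0757, 0.067 , 0.4348, 0.0792, 0.4357, 0.0789, 0.013 ]), 63)
 w (array([0.4383, 0.0106, 0.0672, 0.4385, 0.0124, 0.4388, 0.0124, 0.0135]), 67)
 w (array([ 0.4434, -0.0617,  0.0668,  0.4433, -0.0605,  0.4432, -0.0603,
        0.0126]), 75)
 w (array([ 0.4321, -0.1329,  0.0672,  0.4324, -0.1316,  0.4322, -0.1312,
        0.012 ]), 81)
 pin (array([0.56  , 0.1981, 0.1566, 0.5604, 0.2008, 0.5616, 0.2015, 0.0194]), 115)
 pin (array([0.5654, 0.1284, 0.1568, 0.567 , 0.1319, 0.5677, 0.1317, 0.019 ]), 124)
 jar rim (array([0.5226, 0.3656, 0.1974, 0.5217, 0.3653, 0.5238, 0.3655, 0.0371]), 207)
 wpan (array([ 0.6209, -0.1057,  0.1162,  0.622 , -0.1054,  0.6193, -0.1037,
        0.0819]), 2807)
 gpan (array([0.5992, 0.1615, 0.0831, 0.5883, 0.1666, 0.5888, 0.1605, 0.0902]), 1482)
 tray (array([ 0.5351, -0.0199,  0.0188,  0.4881, -0.0238,  0.4522, -0.0224,
        0.1525]), 1128)
```

```bash
R='[[0,0,0],[0,0.125,0]]'; python3 -m inch '[[[0,0,0],[0,0.12,0]],[[0,0,0],[0,0.12,0]],[[0,0,0],[0,0.12,0]],[[0,0,0],[0,0.12,0]],[[0,0,0],[0,0.12,0]]]' ; python3 -m inch '[[[0,0,0],[0,0.12,0]],[[0,0,0],[0,0.12,0]],[[0,0,0],[0,0.12,0]],[[0,0,0],[0,0.12,0]],[[0,0,0],[0,0.105,0]]]'; python3 -c "from h import *;st()"
```

```text
time: 1.62
ee_pos: [0.2446, 0.6022, 0.2313]
tcp_rot: [-1.429, 0.773, -0.773]
contact_force: [0.2, -0.0, -0.3]
grip_width: 1.0
time: 2.03
ee_pos: [0.2446, 0.6022, 0.2313]
tcp_rot: [-1.207, 1.213, -1.213]
contact_force: [-0.1, -0.2, -0.2]
grip_width: 1.001
t 2.03 tcp [0.2446 0.6022 0.2313] F [-0.1 -0.2 -0.2] w 1.001
[[-0.006 -0.     1.   ]
 [-1.    -0.    -0.006]
 [ 0.    -1.    -0.   ]]
```

```bash
python3 -m inch '[[[0.0365,0,0.0094],[0,0,0]],[[0.0365,0,0.0094],[0,0,0]],[[0.0365,0,0.0094],[0,0,0]],[[0.0365,0,0.0094],[0,0,0]],[[0.0365,0,0.0094],[0,0,0]]]' 0.2 40 >/dev/null
python3 -m inch '[[[0.0365,0,0.0094],[0,0,0]],[[0.0365,0,0.0094],[0,0,0]],[[0.0365,0,0.0094],[0,0,0]],[[0.0365,0,0.0094],[0,0,0]],[[0.0365,0,0.0094],[0,0,0]]]' 
python3 -m inch '[[[0.0365,0,0.0094],[0,0,0]],[[0.0365,0,0.0094],[0,0,0]],[[0.0365,0,0.0094],[0,0,0]],[[0.0365,0,0.0094],[0,0,0]],[[0.0365,0,0.0094],[0,0,0]]]' 
python3 -m inch '[[[0.0365,0,0.0094],[0,0,0]],[[0.0365,0,0.0094],[0,0,0]],[[0.0365,0,0.0094],[0,0,0]],[[0.0365,0,0.0094],[0,0,0]],[[0.0365,0,0.0094],[0,0,0]]]' 
python3 -m inch '[[[0,0.04,0],[0,0,0]],[[0,0.04,0],[0,0,0]],[[0,0,0],[0,0,0]]]'
python3 - <<'E'
from h import *
s,R=st()
for n in("top","side"):
    im,d,W=scan(n); print(n)
    for c in [(.438,.084),(.44,.015),(.44,-.058),(.433,-.128)]: print(" w",fit(W,.058,.075,c,.025))
    print(" jar",fit(W,.19,.21,(.53,.37),.06))
    if n=="side": cv2.imwrite("pics/s1.png",im)
E
```

```text
time: 2.87
ee_pos: [0.3386, 0.2357, 0.2316]
tcp_rot: [-1.209, 1.208, -1.209]
contact_force: [0.9, -0.3, 0.3]
grip_width: 0.595
time: 3.28
ee_pos: [0.3857, 0.0529, 0.2317]
tcp_rot: [-1.208, 1.208, -1.21]
contact_force: [1.5, -0.0, -0.8]
grip_width: 0.599
time: 3.7
ee_pos: [0.4327, -0.1299, 0.2316]
tcp_rot: [-1.208, 1.209, -1.211]
contact_force: [2.1, 1.4, 0.6]
grip_width: 0.603
time: 3.95
ee_pos: [0.4278, -0.1258, 0.1441]
tcp_rot: [-1.212, 1.223, -1.199]
contact_force: [-1.3, 0.1, -0.9]
grip_width: 0.597
t 3.95 tcp [ 0.4278 -0.1258  0.1441] F [-1.3  0.1 -0.9] w 0.597
[[-0.002 -0.012  1.   ]
 [-1.     0.008 -0.002]
 [-0.007 -1.    -0.012]]
top
 w (array([0.4354, 0.0833, 0.0661, 0.4354, 0.0821, 0.4356, 0.0832, 0.0116]), 54)
 w (array([0.4397, 0.0164, 0.0662, 0.4396, 0.0164, 0.4397, 0.0163, 0.0114]), 56)
 w (array([ 0.4426, -0.0565,  0.0656,  0.4437, -0.0563,  0.4437, -0.0562,
        0.0116]), 57)
 w None
 jar (array([0.5208, 0.3687, 0.1989, 0.5225, 0.3683, 0.5233, 0.369 , 0.0352]), 173)
side
 w (array([0.4333, 0.0752, 0.0657, 0.435 , 0.0778, 0.4335, 0.0788, 0.0128]), 60)
 w None
 w (array([ 0.4428, -0.062 ,  0.0663,  0.4433, -0.0599,  0.4433, -0.0597,
        0.012 ]), 74)
 w (array([ 0.4323, -0.1331,  0.0673,  0.4327, -0.1317,  0.4334, -0.1317,
        0.0126]), 81)
 jar (array([0.5214, 0.3613, 0.1981, 0.522 , 0.3653, 0.5217, 0.3653, 0.0375]), 201)
```

```bash
python3 -m inch '[[[0,0.035,0],[0,0,0]],[[0,0.035,0],[0,0,0]],[[0,0.025,0],[0,0,0]],[[0,0.012,0],[0,0,0]],[[0,0,0],[0,0,0]]]'
python3 -m inch '[[[0,0,0],[0,0,0]],[[0,0,0],[0,0,0]]]'
```

```text
time: 4.47
ee_pos: [0.4328, -0.1274, 0.0444]
tcp_rot: [-1.21, 1.209, -1.208]
contact_force: [-0.2, 0.0, 0.6]
grip_width: 0.602
time: 4.63
ee_pos: [0.4349, -0.1288, 0.0472]
tcp_rot: [-1.208, 1.204, -1.213]
contact_force: [0.3, -0.4, 0.3]
grip_width: 0.598
```

```bash
python3 -m inch '[[[0,0.006,0],[0,0,0]],[[0,0,0],[0,0,0]]]'
python3 -m inch '[[[0,0,0],[0,0,0]],[[0,0,0],[0,0,0]],[[0,0,0],[0,0,0]],[[0,0,0],[0,0,0]]]' -1 40
python3 -m inch '[[[0,-0.02,0],[0,0,0]],[[0,-0.04,0],[0,0,0]],[[0,-0.04,0],[0,0,0]],[[0,-0.04,0],[0,0,0]],[[0,0,0],[0,0,0]]]'
python3 -m inch '[[[0,0,0],[0,0,0]]]'
python3 - <<'E'
from h import *
im,d=vision.read_camera("side"); cv2.imwrite("pics/s2.png",cv2.resize(im[150:360,180:460],None,fx=2,fy=2))
E
```

```text
time: 4.8
ee_pos: [0.4334, -0.1281, 0.0392]
tcp_rot: [-1.209, 1.207, -1.211]
contact_force: [-0.1, 0.7, -0.8]
grip_width: 0.605
time: 5.13
ee_pos: [0.4327, -0.1279, 0.0388]
tcp_rot: [-1.209, 1.209, -1.209]
contact_force: [-2.4, 1.4, 5.1]
grip_width: 0.263
time: 5.55
ee_pos: [0.4367, -0.1301, 0.1863]
tcp_rot: [-1.205, 1.196, -1.221]
contact_force: [1.4, -1.5, -3.4]
grip_width: 0.265
time: 5.63
ee_pos: [0.4337, -0.1284, 0.1802]
tcp_rot: [-1.208, 1.205, -1.213]
contact_force: [-0.4, 0.2, -5.3]
grip_width: 0.27
```

View pics/s2.png

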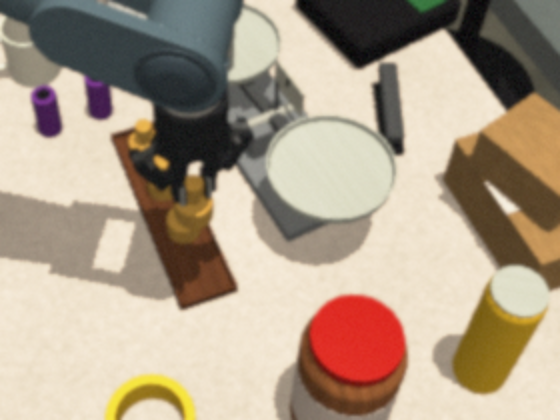

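```bash
python3 -m inch '[[[0.0015,0,0.03],[0,0,0]],[[0.0015,0,0.0374],[0,0,0]],[[0.0015,0,0.0374],[0,0,0]],[[0.0015,0,0.0374],[0,0,0]],[[0.001,0,0.03],[0,0,0]]]'
python3 -m inch '[[[0,0,0.0148],[0,0,0]],[[0,0.01,0],[0,0,0]],[[0,0.012,0],[0,0,0]],[[0,0,0],[0,0,0]],[[0,0,0],[0,0,0]]]'
python3 -m inch '[[[0,0,0],[0,0,0]],[[0,0,0],[0,0,0]]]'
python3 - <<'E'
from h import *
s,R=st()
im,d,W=scan("side"); print(fit(W,.10,.122,(.62,-.11),.07))
E
```

```text
time: 6.1
ee_pos: [0.6051, -0.134, 0.1738]
tcp_rot: [-1.212, 1.214, -1.205]
contact_force: [-0.1, 0.1, -3.8]
grip_width: 0.264
time: 6.52
ee_pos: [0.6167, -0.1339, 0.1526]
tcp_rot: [-1.212, 1.216, -1.204]
contact_force: [1.1, -0.3, -2.8]
grip_width: 0.267
time: 6.68
ee_pos: [0.6192, -0.1349, 0.1566]
tcp_rot: [-1.209, 1.209, -1.21]
contact_force: [-0.4, 0.1, -2.9]
grip_width: 0.269
t 6.68 tcp [ 0.6192 -0.1349  0.1566] F [-0.4  0.1 -2.9] w 0.269
[[-0.  0.  1.]
 [-1. -0. -0.]
 [ 0. -1.  0.]]
(array([ 0.5991, -0.1222,  0.1159,  0.6201, -0.1112,  0.6199, -0.1102,
        0.0699]), 1264)
```

```bash
python3 -m inch '[[[0,0.004,0],[0,0,0]],[[0,0.003,0],[0,0,0]],[[0,0,0],[0,0,0]],[[0,0,0],[0,0,0]]]'
python3 -m inch '[[[0,0.003,0],[0,0,0]],[[0,0,0],[0,0,0]],[[0,0,0],[0,0,0]]]'
```

```text
time: 7.07
ee_pos: [0.6194, -0.1347, 0.1491]
tcp_rot: [-1.209, 1.21, -1.209]
contact_force: [-0.1, 0.8, -3.5]
grip_width: 0.263
time: 7.32
ee_pos: [0.6198, -0.135, 0.1467]
tcp_rot: [-1.209, 1.209, -1.21]
contact_force: [-0.0, -0.3, -0.9]
grip_width: 0.264
```

```bash
python3 -m inch '[[[0,0.003,0],[0,0,0]],[[0,0,0],[0,0,0]],[[0,0,0],[0,0,0]]]'
python3 -m inch '[[[0,0,0],[0,0,0]],[[0,0,0],[0,0,0]],[[0,0,0],[0,0,0]]]' 0.2
python3 -m inch '[[[0,-0.02,0],[0,0,0]],[[0,-0.03,0],[0,0,0]],[[0,-0.03,0],[0,0,0]],[[0,0,0],[0,0,0]]]'
python3 - <<'E'
from h import *
st()
for n in("top","side"):
    im,d,W=scan(n); cv2.imwrite(f"pics/{n}3.png",im)
    print(" wt",fit(W,.15,.19,(.62,-.135),.03)," w1",fit(W,.058,.075,(.44,-.058),.025)," pan",fit(W,.09,.125,(.62,-.08),.05))
E
```

```text
time: 7.57
ee_pos: [0.6199, -0.1351, 0.1436]
tcp_rot: [-1.209, 1.208, -1.21]
contact_force: [-0.5, -1.0, -0.8]
grip_width: 0.267
time: 7.82
ee_pos: [0.6198, -0.1347, 0.1436]
tcp_rot: [-1.209, 1.209, -1.209]
contact_force: [1.0, 0.7, -0.5]
grip_width: 0.601
time: 8.15
ee_pos: [0.623, -0.1359, 0.2312]
tcp_rot: [-1.204, 1.198, -1.218]
contact_force: [0.1, -0.5, 1.7]
grip_width: 0.604
t 8.15 tcp [ 0.623  -0.1359  0.2312] F [ 0.1 -0.5  1.7] w 0.604
[[ 0.     0.012  1.   ]
 [-1.    -0.005  0.   ]
 [ 0.005 -1.     0.012]]
 wt (array([ 0.6262, -0.131 ,  0.1688,  0.6275, -0.1309,  0.6275, -0.1312,
        0.003 ]), 5)  w1 None  pan (array([ 0.6313, -0.0578,  0.108 ,  0.6258, -0.0738,  0.62  , -0.0798,
        0.0499]), 467)
 wt (array([ 0.6173, -0.1414,  0.1703,  0.6187, -0.1385,  0.6192, -0.1386,
        0.0119]), 103)  w1 (array([ 0.4431, -0.0624,  0.0669,  0.4434, -0.06  ,  0.4435, -0.06  ,
        0.0126]), 72)  pan (array([ 0.6116, -0.075 ,  0.11  ,  0.6203, -0.075 ,  0.62  , -0.0799,
        0.0501]), 773)
```

```bash
python3 -m inch '[[[-0.0154,0,-0.0354],[0,0,0]],[[-0.0154,0,-0.0354],[0,0,0]],[[-0.0154,0,-0.0354],[0,0,0]],[[-0.0154,0,-0.0354],[0,0,0]],[[-0.0154,0,-0.0354],[0,0,0]]]'
python3 -m inch '[[[0,0.0,0],[0,0,0]],[[0,0.04,0],[0,0,0]],[[0,0.04,0],[0,0,0]],[[0,0.035,0],[0,0,0]],[[0,0.03,0],[0,0,0]]]'
python3 -m inch '[[[0,0.015,0],[0,0,0]],[[0,0,0],[0,0,0]],[[0,0,0],[0,0,0]]]'
```

```text
time: 8.67
ee_pos: [0.4401, -0.0567, 0.2212]
tcp_rot: [-1.211, 1.212, -1.207]
contact_force: [-0.1, -0.2, 0.8]
grip_width: 0.601
time: 9.08
ee_pos: [0.4408, -0.057, 0.075]
tcp_rot: [-1.21, 1.212, -1.207]
contact_force: [0.3, -0.1, -0.7]
grip_width: 0.601
time: 9.33
ee_pos: [0.4416, -0.0573, 0.0621]
tcp_rot: [-1.21, 1.212, -1.207]
contact_force: [1.0, -0.3, 0.4]
grip_width: 0.597
```

```bash
python3 -m inch '[[[0.0005,0.015,0.001],[0,0,0]],[[0,0.008,0],[0,0,0]],[[0,0,0],[0,0,0]],[[0,0,0],[0,0,0]]]'
python3 -m inch '[[[0,0,0],[0,0,0]],[[0,0,0],[0,0,0]],[[0,0,0],[0,0,0]],[[0,0,0],[0,0,0]]]' -1 40
python3 -m inch '[[[0,-0.02,0],[0,0,0]],[[0,-0.04,0],[0,0,0]],[[0,-0.04,0],[0,0,0]],[[0,-0.04,0],[0,0,0]],[[0,0,0],[0,0,0]]]'
```

```text
time: 9.67
ee_pos: [0.4439, -0.0583, 0.0408]
tcp_rot: [-1.209, 1.209, -1.209]
contact_force: [0.2, 0.2, -0.1]
grip_width: 0.598
time: 10.0
ee_pos: [0.444, -0.0585, 0.0412]
tcp_rot: [-1.209, 1.208, -1.21]
contact_force: [-2.9, -0.2, 7.0]
grip_width: 0.268
time: 10.42
ee_pos: [0.4481, -0.0599, 0.1886]
tcp_rot: [-1.203, 1.195, -1.22]
contact_force: [1.7, -1.1, -2.5]
grip_width: 0.267
```

```bash
python3 -m inch '[[[0.003,0,0.03],[0,0,0]],[[0.003,0,0.036],[0,0,0]],[[0.003,0,0.036],[0,0,0]],[[0.003,0,0.036],[0,0,0]],[[0.0015,0,0.028],[0,0,0]]]'
python3 -m inch '[[[0,0,0.01],[0,0,0]],[[0,0.01,0],[0,0,0]],[[0,0.014,0],[0,0,0]],[[0,0.004,0],[0,0,0]],[[0,0,0],[0,0,0]]]'
python3 -m inch '[[[0,0,0],[0,0,0]],[[0,0,0],[0,0,0]]]'
```

```text
time: 10.83
ee_pos: [0.6111, -0.0718, 0.1784]
tcp_rot: [-1.21, 1.21, -1.208]
contact_force: [-0.9, -1.8, -4.4]
grip_width: 0.263
time: 11.25
ee_pos: [0.6165, -0.071, 0.1484]
tcp_rot: [-1.213, 1.215, -1.205]
contact_force: [-0.4, 0.3, -3.7]
grip_width: 0.266
time: 11.42
ee_pos: [0.6192, -0.0718, 0.1525]
tcp_rot: [-1.209, 1.209, -1.21]
contact_force: [0.2, -0.4, -3.3]
grip_width: 0.267
```

```bash
python3 -m inch '[[[0,0.005,0],[0,0,0]],[[0,0.004,0],[0,0,0]],[[0,0,0],[0,0,0]],[[0,0,0],[0,0,0]]]'
python3 -m inch '[[[0,0.003,0],[0,0,0]],[[0,0.003,0],[0,0,0]],[[0,0,0],[0,0,0]],[[0,0,0],[0,0,0]]]'
```

```text
time: 11.75
ee_pos: [0.6193, -0.0717, 0.143]
tcp_rot: [-1.21, 1.21, -1.209]
contact_force: [0.0, 0.1, -3.8]
grip_width: 0.263
time: 12.08
ee_pos: [0.6197, -0.0719, 0.1374]
tcp_rot: [-1.209, 1.209, -1.209]
contact_force: [-0.7, -0.5, -0.9]
grip_width: 0.266
```

```bash
python3 -m inch '[[[0,0.002,0],[0,0,0]],[[0,0,0],[0,0,0]]]'
python3 -m inch '[[[0,0,0],[0,0,0]],[[0,0,0],[0,0,0]],[[0,0,0],[0,0,0]]]' 0.2
python3 -m inch '[[[0,-0.02,0],[0,0,0]],[[0,-0.03,0],[0,0,0]],[[0,-0.03,0],[0,0,0]],[[-0.03,-0.02,0],[0,0,0]],[[-0.04,0,0],[0,0,0]]]'
python3 -m inch '[[[-0.04,0,0],[0,0,0]],[[-0.03,0,-0.02],[0,0,0]],[[-0.03,0,-0.02],[0,0,0]],[[0,0,0],[0,0,0]],[[0,0,0],[0,0,0]]]'
python3 -m inch '[[[0,0,0],[0,0,0]],[[0,0,0],[0,0,0]],[[0,0,0],[0,0,0]],[[0,0,0],[0,0,0]],[[0,0,0],[0,0,0]]]'
cat > chk.py <<'E'
from h import *
import sys
k=sys.argv[1]; st()
for n in("top","side"):
    im,d,W=scan(n); cv2.imwrite(f"pics/{n}{k}.png",im); print(n)
    for c in [(.62,-.135),(.62,-.072)]: print(" wt",fit(W,.145,.19,c,.03))
    print(" wpan",fit(W,.09,.113,(.66,-.105),.025),fit(W,.09,.113,(.58,-.105),.025))
    print(" gpan",fit(W,.075,.119,(.62,.165),.03))
    for c in [(.56,.202),(.566,.132)]: print(" pin",fit(W,.145,.2,c,.035))
    for c in [(.4355,.081),(.439,.015)]: print(" w",fit(W,.058,.075,c,.03))
    print(" jar",fit(W,.19,.21,(.53,.37),.06))
E
python3 chk.py 4; python3 -c "
import cv2
cv2.imwrite('pics/s4c.png',cv2.resize(cv2.imread('pics/side4.png')[90:300,180:440],None,fx=2.5,fy=2.5,interpolation=3))"
```

```text
time: 12.25
ee_pos: [0.6198, -0.0719, 0.1353]
tcp_rot: [-1.209, 1.209, -1.21]
contact_force: [-0.5, -0.2, -0.7]
grip_width: 0.267
time: 12.5
ee_pos: [0.62, -0.0718, 0.1357]
tcp_rot: [-1.209, 1.208, -1.21]
contact_force: [-1.0, 0.0, -0.3]
grip_width: 0.601
time: 12.92
ee_pos: [0.6228, -0.0038, 0.2422]
tcp_rot: [-1.201, 1.203, -1.22]
contact_force: [1.6, 0.3, -0.3]
grip_width: 0.599
time: 13.33
ee_pos: [0.579, 0.0998, 0.2357]
tcp_rot: [-1.21, 1.206, -1.208]
contact_force: [0.4, 0.2, -0.3]
grip_width: 0.602
time: 13.75
ee_pos: [0.5799, 0.0975, 0.2352]
tcp_rot: [-1.209, 1.21, -1.21]
contact_force: [-0.3, 0.5, -0.4]
grip_width: 0.598
t 13.75 tcp [0.5799 0.0975 0.2352] F [-0.3  0.5 -0.4] w 0.598
[[-0.001 -0.     1.   ]
 [-1.     0.    -0.001]
 [-0.    -1.    -0.   ]]
top
 wt (array([ 0.6195, -0.1349,  0.1583,  0.6196, -0.1349,  0.6195, -0.1346,
        0.0119]), 69)
 wt (array([ 0.6183, -0.0691,  0.1585,  0.6188, -0.0695,  0.6181, -0.0698,
        0.0119]), 65)
 wpan (array([ 0.6596, -0.1046,  0.0973,  0.6598, -0.1045,  0.6603, -0.1051,
        0.0251]), 254) (array([ 0.5804, -0.1051,  0.0
[... 680 characters left out ...]
]), 91)
 wpan (array([ 0.6675, -0.1067,  0.0988,  0.6671, -0.1056,  0.6602, -0.105 ,
        0.0249]), 160) (array([ 0.5798, -0.1051,  0.0986,  0.5799, -0.1047,  0.58  , -0.105 ,
        0.025 ]), 267)
 gpan (array([0.6229, 0.1634, 0.0992, 0.623 , 0.1647, 0.62  , 0.165 , 0.03  ]), 221)
 pin (array([0.5578, 0.193 , 0.1705, 0.5596, 0.2012, 0.5571, 0.2025, 0.0215]), 164)
 pin (array([0.5641, 0.1247, 0.1725, 0.5658, 0.1316, 0.5659, 0.133 , 0.0189]), 196)
 w (array([0.4344, 0.0764, 0.0673, 0.435 , 0.08  , 0.4358, 0.0801, 0.0139]), 62)
 w (array([0.4383, 0.0106, 0.0668, 0.4386, 0.0126, 0.4404, 0.0127, 0.0143]), 67)
 jar (array([0.5212, 0.3654, 0.1982, 0.5216, 0.366 , 0.5199, 0.3665, 0.038 ]), 202)
```

View pics/s4c.png

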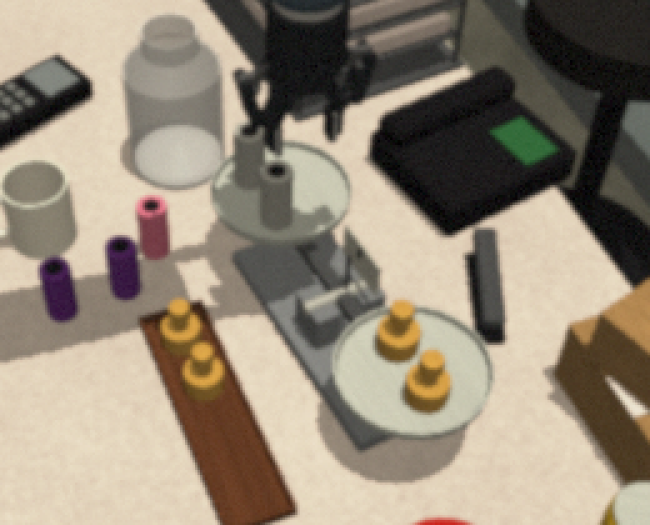

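The beam is level: both pan floors read 0.097 in the top view and 0.099 in the side view, and two weights stand at crop (400,330) and (430,380). Next are the pins, farther one first.

```bash
python3 -m inch '[[[-0.035,0,-0.006],[0,0,0]],[[-0.035,0,-0.006],[0,0,0]],[[-0.035,0,-0.0065],[0,0,0]],[[0,0,0],[0,0,0]],[[0,0,0],[0,0,0]]]' 0.4 60
python3 -m inch '[[[0,0.03,0],[0,0,0]],[[0,0.03,0],[0,0,0]],[[0,0.03,0],[0,0,0]],[[0,0.01,0],[0,0,0]],[[0,0,0],[0,0,0]]]'
python3 -m inch '[[[0,0,0],[0,0,0]],[[0,0,0],[0,0,0]]]'
```

```text
time: 14.27
ee_pos: [0.5607, 0.2046, 0.2352]
tcp_rot: [-1.211, 1.207, -1.207]
contact_force: [1.0, -0.1, -0.5]
grip_width: 0.7
time: 14.68
ee_pos: [0.5591, 0.2019, 0.1319]
tcp_rot: [-1.214, 1.215, -1.208]
contact_force: [0.7, -0.1, -0.5]
grip_width: 0.702
time: 14.85
ee_pos: [0.5628, 0.2031, 0.1377]
tcp_rot: [-1.206, 1.207, -1.211]
contact_force: [0.0, 0.6, 0.1]
grip_width: 0.698
```

```bash
python3 -m inch '[[[0,0,0],[0,0,0]],[[0,0,0],[0,0,0]],[[0,0,0],[0,0,0]],[[0,0,0],[0,0,0]]]' -1 60
python3 -m inch '[[[0,-0.02,0],[0,0,0]],[[0,-0.04,0],[0,0,0]],[[0,-0.04,0],[0,0,0]],[[0,-0.04,0],[0,0,0]],[[0,0,0],[0,0,0]]]'
python3 -m inch '[[[-0.038,0,-0.009],[0,0,0]],[[-0.038,0,-0.009],[0,0,0]],[[-0.038,0,-0.009],[0,0,0]],[[-0.03,0,-0.009],[0,0,0]],[[-0.02,0,-0.004],[0,0,0]]]'
python3 -m inch '[[[0,0,0],[0,0,0]],[[0,0,0],[0,0,0]],[[0,0,0],[0,0,0]]]'
python3 - <<'E'
from h import *
st()
for n in("top","side"):
    im,d,W=scan(n); print(n,"jar",fit(W,.19,.203,(.523,.367),.05)); cv2.imwrite(f"pics/{n}5.png",im)
    print(" pin",fit(W,.2,.26,(.523,.367),.03), "pin B",fit(W,.12,.2,(.566,.133),.03))
cv2.imwrite('pics/s5c.png',cv2.resize(im[20:220,160:400],None,fx=2.5,fy=2.5,interpolation=3))
E
```

```text
time: 15.18
ee_pos: [0.5621, 0.2034, 0.1364]
tcp_rot: [-1.207, 1.207, -1.21]
contact_force: [0.6, -0.0, 0.5]
grip_width: 0.405
time: 15.6
ee_pos: [0.5648, 0.204, 0.2852]
tcp_rot: [-1.196, 1.199, -1.214]
contact_force: [1.1, 0.3, -1.6]
grip_width: 0.405
time: 16.02
ee_pos: [0.5187, 0.3698, 0.2734]
tcp_rot: [-1.213, 1.21, -1.206]
contact_force: [0.4, -0.4, -4.3]
grip_width: 0.406
time: 16.27
ee_pos: [0.5207, 0.3666, 0.274]
tcp_rot: [-1.212, 1.21, -1.209]
contact_force: [-0.4, -0.7, -4.0]
grip_width: 0.403
t 16.27 tcp [0.5207 0.3666 0.274 ] F [-0.4 -0.7 -4. ] w 0.403
[[-0.    -0.002  1.   ]
 [-1.    -0.001 -0.   ]
 [ 0.001 -1.    -0.002]]
top jar (array([0.5248, 0.3437, 0.1984, 0.5235, 0.3562, 0.5232, 0.3679, 0.034 ]), 86)
 pin (array([0.5186, 0.3531, 0.2456, 0.5192, 0.3502, 0.517 , 0.3506, 0.024 ]), 36) pin B (array([0.5643, 0.1348, 0.1817, 0.5663, 0.135 , 0.5671, 0.1357, 0.0184]), 191)
side jar (array([0.5207, 0.362 , 0.1976, 0.5219, 0.3662, 0.5236, 0.3645, 0.0376]), 173)
 pin (array([0.5168, 0.3533, 0.2471, 0.5258, 0.3679, 0.5233, 0.3671, 0.0298]), 100) pin B (array([0.5635, 0.122 , 0.1671, 0.5653, 0.1306, 0.5665, 0.1315, 0.019 ]), 317)
```

View pics/s5c.png

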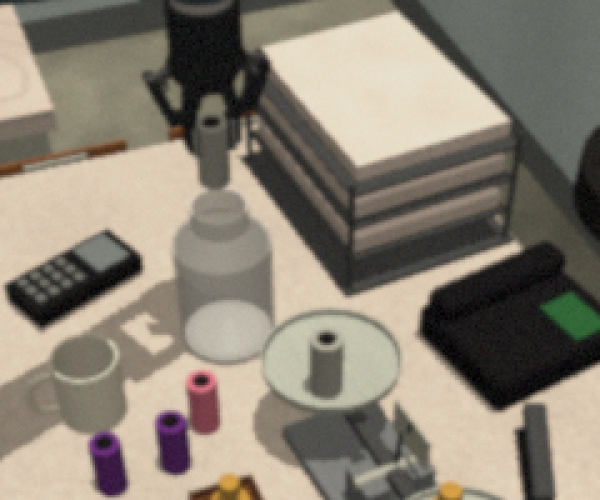

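```bash
python3 -m inch '[[[0,0.015,0.002],[0,0,0]],[[0,0.015,0],[0,0,0]],[[0,0.015,0],[0,0,0]],[[0,0.012,0],[0,0,0]],[[0,0,0],[0,0,0]]]'
python3 -m inch '[[[0,0.003,0],[0,0,0]],[[0,0,0],[0,0,0]],[[0,0,0],[0,0,0]]]'
python3 - <<'E'
from h import *
st()
im,d,W=scan("side"); print(fit(W,.19,.203,(.523,.367),.05)); cv2.imwrite('pics/s6c.png',cv2.resize(im[50:180,190:320],None,fx=4,fy=4,interpolation=3))
E
```

```text
time: 16.78
ee_pos: [0.5218, 0.3655, 0.2146]
tcp_rot: [-1.215, 1.213, -1.21]
contact_force: [-0.6, 0.6, -4.7]
grip_width: 0.404
time: 17.03
ee_pos: [0.5237, 0.3673, 0.2164]
tcp_rot: [-1.207, 1.209, -1.21]
contact_force: [-0.2, -0.1, -3.3]
grip_width: 0.407
t 17.03 tcp [0.5237 0.3673 0.2164] F [-0.2 -0.1 -3.3] w 0.407
[[-0.     0.002  1.   ]
 [-1.     0.001 -0.   ]
 [-0.001 -1.     0.002]]
(array([0.5158, 0.3513, 0.1967, 0.5216, 0.3613, 0.5232, 0.365 , 0.0365]), 183)
```

View pics/s6c.png

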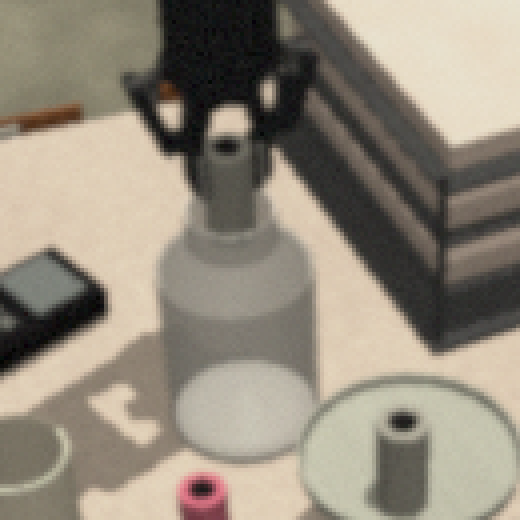

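```bash
python3 -m inch '[[[0,0,0],[0,0,0]],[[0,0,0],[0,0,0]],[[0,0,0],[0,0,0]],[[0,0,0],[0,0,0]]]' 0.4
python3 -m inch '[[[0,-0.03,0],[0,0,0]],[[0,-0.02,0],[0,0,0]],[[0.03,0,0.006],[0,0,0]],[[0.039,0,0.007],[0,0,0]],[[0.039,0,0.007],[0,0,0]]]'
python3 -m inch '[[[0.039,0,0.007],[0,0,0]],[[0.039,0,0.007],[0,0,0]],[[0.03,0,0.006],[0,0,0]],[[0.018,0,0.003],[0,0,0]],[[0,0,0],[0,0,0]]]'
python3 -m inch '[[[0,0,0],[0,0,0]],[[0,0,0],[0,0,0]],[[0,0,0],[0,0,0]]]'
python3 - <<'E'
from h import *
st()
for n in("side","top"):
    im,d,W=scan(n); print(n,"jar",fit(W,.19,.203,(.523,.367),.05))
    print("pin B",fit(W,.17,.2,(.566,.133),.03))
    if n=="side": cv2.imwrite('pics/s7c.png',cv2.resize(im[50:180,190:320],None,fx=4,fy=4,interpolation=3))
E
```

```text
time: 17.42
ee_pos: [0.5236, 0.3675, 0.2164]
tcp_rot: [-1.207, 1.208, -1.209]
contact_force: [-0.5, 0.0, -0.3]
grip_width: 0.702
time: 17.83
ee_pos: [0.5433, 0.2588, 0.2665]
tcp_rot: [-1.208, 1.206, -1.208]
contact_force: [0.1, 0.6, 0.0]
grip_width: 0.704
time: 18.25
ee_pos: [0.567, 0.1299, 0.2659]
tcp_rot: [-1.207, 1.211, -1.214]
contact_force: [1.4, -0.3, 0.3]
grip_width: 0.698
time: 18.5
ee_pos: [0.5659, 0.1344, 0.2654]
tcp_rot: [-1.21, 1.208, -1.208]
contact_force: [-0.5, -0.8, 0.6]
grip_width: 0.703
t 18.5 tcp [0.5659 0.1344 0.2654] F [-0.5 -0.8  0.6] w 0.703
[[ 0.002  0.     1.   ]
 [-1.     0.     0.002]
 [-0.    -1.     0.   ]]
side jar (array([0.521 , 0.364 , 0.1978, 0.5222, 0.3661, 0.5204, 0.3668, 0.0377]), 177)
pin B (array([0.5657, 0.1272, 0.184 , 0.5659, 0.1318, 0.5677, 0.1306, 0.0203]), 149)
top jar (array([0.5245, 0.372 , 0.1985, 0.5227, 0.3682, 0.5222, 0.3688, 0.0352]), 160)
pin B (array([0.5581, 0.1276, 0.1818, 0.5594, 0.1276, 0.5598, 0.1278, 0.0093]), 20)
```

View pics/s7c.png

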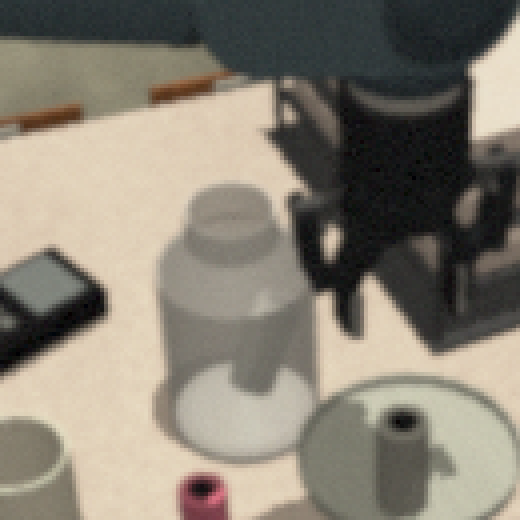

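The first pin is inside the jar, at crop (260,350). Now the second pin.

```bash
python3 -m inch '[[[0.001,0.035,0],[0,0,0]],[[0,0.035,0],[0,0,0]],[[0,0.03,0],[0,0,0]],[[0,0.015,0],[0,0,0]],[[0,0,0],[0,0,0]]]'
python3 -m inch '[[[0,0,0],[0,0,0]],[[0,0,0],[0,0,0]]]'
python3 -m inch '[[[0,0,0],[0,0,0]],[[0,0,0],[0,0,0]],[[0,0,0],[0,0,0]],[[0,0,0],[0,0,0]]]' -1 60
python3 -m inch '[[[0,-0.02,0],[0,0,0]],[[0,-0.04,0],[0,0,0]],[[0,-0.04,0],[0,0,0]],[[0,-0.027,0],[0,0,0]],[[0,0,0],[0,0,0]]]'
python3 -m inch '[[[-0.038,0,-0.007],[0,0,0]],[[-0.04,0,-0.0075],[0,0,0]],[[-0.04,0,-0.0075],[0,0,0]],[[-0.04,0,-0.0075],[0,0,0]],[[-0.04,0,-0.0075],[0,0,0]]]'
python3 -m inch '[[[-0.025,0,-0.004],[0,0,0]],[[-0.01,0,-0.001],[0,0,0]],[[0,0,0],[0,0,0]],[[0,0,0],[0,0,0]]]'
python3 - <<'E'
from h import *
st()
for n in("top","side"):
    im,d,W=scan(n); print(n,"jar",fit(W,.19,.203,(.523,.367),.05))
E
```

```text
time: 19.02
ee_pos: [0.5628, 0.1329, 0.1454]
tcp_rot: [-1.217, 1.215, -1.204]
contact_force: [-0.3, 0.5, -0.5]
grip_width: 0.703
time: 19.18
ee_pos: [0.5672, 0.1327, 0.1521]
tcp_rot: [-1.207, 1.207, -1.21]
contact_force: [0.3, 0.1, -0.1]
grip_width: 0.698
time: 19.52
ee_pos: [0.567, 0.1324, 0.1515]
tcp_rot: [-1.207, 1.207, -1.21]
contact_force: [1.6, 1.2, 0.2]
grip_width: 0.406
time: 19.93
ee_pos: [0.5691, 0.1323, 0.2848]
tcp_rot: [-1.2, 1.2, -1.215]
contact_force: [2.0, 0.3, -2.6]
grip_width: 0.405
time: 20.35
ee_pos: [0.5274, 0.3314, 0.2744]
tcp_rot: [-1.213, 1.212, -1.209]
contact_force: [1.3, 0.2, -4.8]
grip_width: 0.406
time: 20.68
ee_pos: [0.5235, 0.3646, 0.2752]
tcp_rot: [-1.213, 1.21, -1.209]
contact_force: [0.2, -0.0, -4.6]
grip_width: 0.404
t 20.68 tcp [0.5235 0.3646 0.2752] F [ 0.2 -0.  -4.6] w 0.404
[[ 0.001 -0.003  1.   ]
 [-1.    -0.002  0.001]
 [ 0.002 -1.    -0.003]]
top jar (array([0.5274, 0.3435, 0.1984, 0.5238, 0.3581, 0.5229, 0.3677, 0.0338]), 79)
side jar (array([0.5186, 0.3543, 0.1975, 0.5217, 0.3647, 0.523 , 0.3646, 0.0362]), 177)
```

```bash
python3 -m inch '[[[-0.0025,0.015,0],[0,0,0]],[[0,0.015,0],[0,0,0]],[[0,0.015,0],[0,0,0]],[[0,0.013,0],[0,0,0]],[[0,0,0],[0,0,0]]]'
python3 -m inch '[[[0,0,0],[0,0,0]],[[0,0,0],[0,0,0]],[[0,0,0],[0,0,0]]]'
python3 -m inch '[[[0,0,0],[0,0,0]],[[0,0,0],[0,0,0]],[[0,0,0],[0,0,0]],[[0,0,0],[0,0,0]]]' 0.4
python3 -m inch '[[[0,-0.03,0],[0,0,0]],[[0,-0.02,0],[0,0,0]],[[0.03,0,0.006],[0,0,0]],[[0.039,0,0.007],[0,0,0]],[[0.039,0,0.007],[0,0,0]]]' 0.2 40
python3 -m inch '[[[0.039,0,0.007],[0,0,0]],[[0.039,0,0.007],[0,0,0]],[[0.039,0,0.008],[0,0,0]],[[0.039,0,0.008],[0,0,0]],[[0,0,0],[0,0,0]]]'
python3 - <<'E'
from h import *
st()
for n in("top","side"):
    im,d,W=scan(n); print(n,"jar",fit(W,.19,.203,(.523,.367),.05))
    for c in [(.62,-.135),(.62,-.072)]: print(" wt",fit(W,.125,.16,c,.03))
    for c in [(.4355,.081),(.439,.015)]: print(" w",fit(W,.058,.075,c,.03))
cv2.imwrite('pics/s8c.png',cv2.resize(im[50:310,170:430],None,fx=2.3,fy=2.3,interpolation=3))
E
```

```text
time: 21.2
ee_pos: [0.5228, 0.3656, 0.2153]
tcp_rot: [-1.215, 1.214, -1.21]
contact_force: [-1.4, 0.0, -4.5]
grip_width: 0.401
time: 21.45
ee_pos: [0.5249, 0.3678, 0.2209]
tcp_rot: [-1.207, 1.208, -1.21]
contact_force: [0.7, 0.5, -3.4]
grip_width: 0.4
time: 21.78
ee_pos: [0.5246, 0.368, 0.2205]
tcp_rot: [-1.207, 1.208, -1.209]
contact_force: [0.1, 0.4, -0.8]
grip_width: 0.702
time: 22.2
ee_pos: [0.5443, 0.2593, 0.2705]
tcp_rot: [-1.208, 1.206, -1.208]
contact_force: [-0.1, -0.1, -0.8]
grip_width: 0.605
time: 22.62
ee_pos: [0.5755, 0.0979, 0.2699]
tcp_rot: [-1.207, 1.212, -1.217]
contact_force: [0.5, 0.4, 0.2]
grip_width: 0.601
t 22.62 tcp [0.5755 0.0979 0.2699] F [0.5 0.4 0.2] w 0.601
[[-0.007  0.002  1.   ]
 [-1.    -0.002 -0.007]
 [ 0.002 -1.     0.002]]
top jar (array([0.5248, 0.3689, 0.1982, 0.5226, 0.3684, 0.5228, 0.3687, 0.035 ]), 161)
 wt (array([ 0.5965, -0.1307,  0.1425,  0.5965, -0.1289,  0.5944, -0.1284,
        0.011 ]), 32)
 wt (array([ 0.6183, -0.0686,  0.1414,  0.6188, -0.0685,  0.6186, -0.0689,
        0.012 ]), 66)
 w (array([0.4366, 0.0724, 0.0634, 0.4367, 0.0736, 0.4367, 0.0737, 0.006 ]), 5)
 w (array([0.4397, 0.0164, 0.066 , 0.4397, 0.0164, 0.4396, 0.0164, 0.0114]), 56)
side jar (array([0.5215, 0.3612, 0.1973, 0.5218, 0.3654, 0.5243, 0.3662, 0.0377]), 185)
 wt (array([ 0.5962, -0.1356,  0.1436,  0.5967, -0.1327,  0.5951, -0.1325,
        0.0124]), 49)
 wt (array([ 0.6165, -0.0759,  0.1431,  0.6181, -0.073 ,  0.6195, -0.0729,
        0.0125]), 91)
 w (array([0.4346, 0.0767, 0.0666, 0.4348, 0.0789, 0.4349, 0.0788, 0.0121]), 64)
 w (array([0.4384, 0.0116, 0.0665, 0.4388, 0.0134, 0.4387, 0.0137, 0.0128]), 62)
```

View pics/s8c.png

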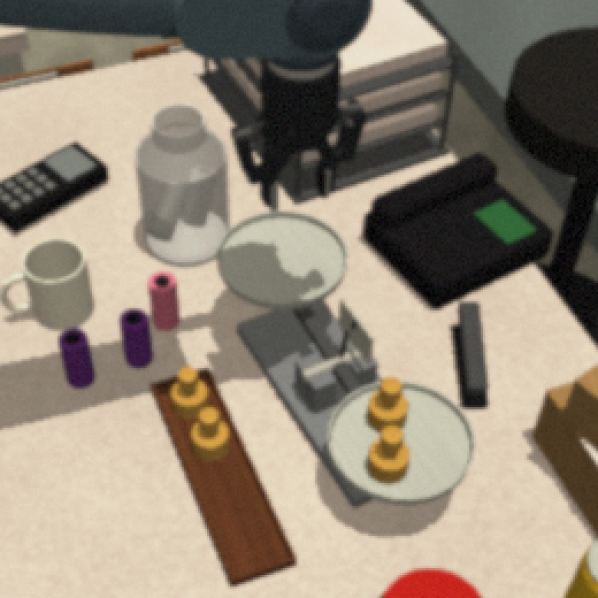

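Both pins are in the jar. One weight was nudged on the pan and now stands upright near (0.595,-0.13). I'll pick the other one, at y≈-0.071, first.

```bash
python3 -m inch '[[[0.034,0,0.008],[0,0,0]],[[0.034,0,0.0085],[0,0,0]],[[0.034,0,0.0085],[0,0,0]],[[0.034,0,0.0085],[0,0,0]],[[0.034,0,0.0085],[0,0,0]]]'
python3 -m inch '[[[0,0,0],[0,0,0]],[[0,0.035,0],[0,0,0]],[[0,0.035,0],[0,0,0]],[[0,0.03,0],[0,0,0]],[[0,0,0],[0,0,0]]]'
python3 -m inch '[[[0,0,0],[0,0,0]],[[0,0,0],[0,0,0]],[[0,0,0],[0,0,0]]]'
python3 - <<'E'
from h import *
st()
for n in("top","side"):
    im,d,W=scan(n)
    for c in [(.59,-.13),(.6185,-.07)]: print(" wt",fit(W,.13,.16,c,.025))
E
```

```text
time: 23.13
ee_pos: [0.6166, -0.0659, 0.2697]
tcp_rot: [-1.21, 1.207, -1.207]
contact_force: [0.3, 1.4, -0.5]
grip_width: 0.598
time: 23.55
ee_pos: [0.6119, -0.0632, 0.1619]
tcp_rot: [-1.216, 1.219, -1.199]
contact_force: [-0.5, 0.9, -1.4]
grip_width: 0.604
time: 23.8
ee_pos: [0.6179, -0.066, 0.1726]
tcp_rot: [-1.207, 1.204, -1.212]
contact_force: [1.3, 0.1, 0.0]
grip_width: 0.602
t 23.8 tcp [ 0.6179 -0.066   0.1726] F [1.3 0.1 0. ] w 0.602
[[ 0.001  0.005  1.   ]
 [-1.    -0.001  0.001]
 [ 0.001 -1.     0.005]]
 wt None
 wt None
 wt (array([ 0.5913, -0.1342,  0.1424,  0.592 , -0.1318,  0.5928, -0.1315,
        0.0124]), 92)
 wt (array([ 0.6174, -0.075 ,  0.1427,  0.6182, -0.0729,  0.6186, -0.0717,
        0.0127]), 85)
```

```bash
python3 -m inch '[[[0.0045,0.02,0],[0,0,0]],[[0,0.02,0],[0,0,0]],[[0,0.012,0],[0,0,0]],[[0,0,0],[0,0,0]],[[0,0,0],[0,0,0]]]'
python3 -m inch '[[[0,0,0],[0,0,0]],[[0,0,0],[0,0,0]]]'
```

```text
time: 24.32
ee_pos: [0.6161, -0.0707, 0.1175]
tcp_rot: [-1.209, 1.21, -1.209]
contact_force: [0.5, 0.2, 0.4]
grip_width: 0.6
time: 24.48
ee_pos: [0.6172, -0.071, 0.119]
tcp_rot: [-1.208, 1.207, -1.211]
contact_force: [-0.4, -0.3, 0.2]
grip_width: 0.602
```

```bash
python3 -m inch '[[[0,0.003,0],[0,0,0]],[[0,0,0],[0,0,0]]]'
python3 -m inch '[[[0,0,0],[0,0,0]],[[0,0,0],[0,0,0]],[[0,0,0],[0,0,0]],[[0,0,0],[0,0,0]]]' -1 40
python3 -m inch '[[[0,-0.02,0],[0,0,0]],[[0,-0.03,0],[0,0,0]],[[0,-0.025,0],[0,0,0]],[[0,0,0],[0,0,0]],[[-0.002,0,-0.03],[0,0,0]]]'
python3 -m inch '[[[-0.003,0,-0.035],[0,0,0]],[[-0.003,0,-0.035],[0,0,0]],[[-0.003,0,-0.035],[0,0,0]],[[-0.002,0,-0.034],[0,0,0]],[[0,0,-0.005],[0,0,0]]]'
python3 -m inch '[[[0,0.02,0],[0,0,0]],[[0,0.03,0],[0,0,0]],[[0,0.03,0],[0,0,0]],[[0,0.03,0],[0,0,0]],[[0,0,0],[0,0,0]]]'
python3 -m inch '[[[0,0,0],[0,0,0]],[[0,0,0],[0,0,0]]]'
python3 - <<'E'
from h import *
st()
im,d=vision.read_camera("side"); cv2.imwrite('pics/s9c.png',cv2.resize(im[170:330,190:400],None,fx=3,fy=3,interpolation=3))
E
```

```text
time: 24.65
ee_pos: [0.6163, -0.0708, 0.1147]
tcp_rot: [-1.209, 1.209, -1.21]
contact_force: [0.2, 0.4, -0.2]
grip_width: 0.598
time: 24.98
ee_pos: [0.6166, -0.0709, 0.1147]
tcp_rot: [-1.208, 1.208, -1.21]
contact_force: [2.1, -0.7, 0.5]
grip_width: 0.265
time: 25.4
ee_pos: [0.5893, -0.0697, 0.1901]
tcp_rot: [-1.207, 1.205, -1.213]
contact_force: [-1.5, -0.7, -4.2]
grip_width: 0.267
time: 25.82
ee_pos: [0.4356, -0.0558, 0.1849]
tcp_rot: [-1.214, 1.217, -1.203]
contact_force: [0.4, -0.1, -4.3]
grip_width: 0.264
time: 26.23
ee_pos: [0.4359, -0.0554, 0.072]
tcp_rot: [-1.216, 1.223, -1.198]
contact_force: [-1.4, 0.9, -4.4]
grip_width: 0.268
time: 26.4
ee_pos: [0.4427, -0.058, 0.0801]
tcp_rot: [-1.209, 1.208, -1.21]
contact_force: [-0.1, -0.5, -3.8]
grip_width: 0.263
t 26.4 tcp [ 0.4427 -0.058   0.0801] F [-0.1 -0.5 -3.8] w 0.263
[[ 0.     0.001  1.   ]
 [-1.    -0.     0.   ]
 [ 0.    -1.     0.001]]
```

View pics/s9c.png

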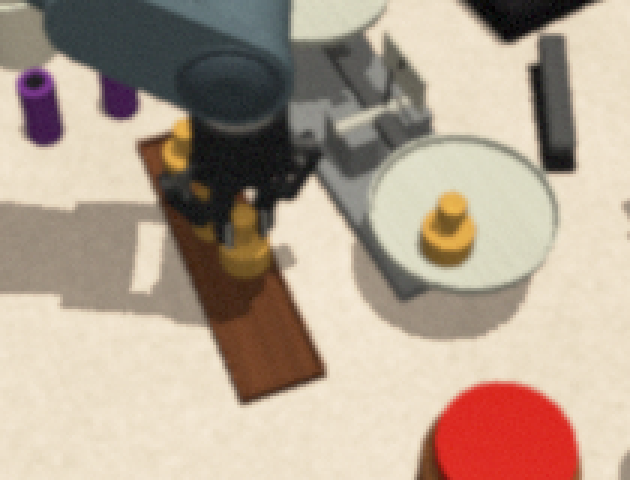

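```bash
python3 -m inch '[[[0,0.015,0],[0,0,0]],[[0,0.012,0],[0,0,0]],[[0,0.007,0],[0,0,0]],[[0,0.003,0],[0,0,0]],[[0,0,0],[0,0,0]]]'
python3 -m inch '[[[0,0.002,0],[0,0,0]],[[0,0,0],[0,0,0]],[[0,0,0],[0,0,0]]]'
python3 -m inch '[[[0,0.002,0],[0,0,0]],[[0,0,0],[0,0,0]]]'
```

```text
time: 26.87
ee_pos: [0.4425, -0.0579, 0.0428]
tcp_rot: [-1.209, 1.209, -1.21]
contact_force: [-0.2, -0.1, -3.8]
grip_width: 0.265
time: 27.12
ee_pos: [0.4426, -0.0579, 0.0409]
tcp_rot: [-1.209, 1.208, -1.21]
contact_force: [0.2, -0.4, -4.5]
grip_width: 0.267
time: 27.28
ee_pos: [0.4426, -0.0579, 0.0386]
tcp_rot: [-1.209, 1.208, -1.21]
contact_force: [0.9, 0.6, -3.3]
grip_width: 0.267
```

```bash
python3 -m inch '[[[0,0.001,0],[0,0,0]],[[0,0,0],[0,0,0]]]'
python3 -m inch '[[[0,0,0],[0,0,0]],[[0,0,0],[0,0,0]],[[0,0,0],[0,0,0]]]' 0.2
python3 -m inch '[[[0,-0.02,0],[0,0,0]],[[0,-0.04,0],[0,0,0]],[[0,-0.04,0],[0,0,0]],[[0,-0.04,0],[0,0,0]],[[0.016,0,0.035],[0,0,0]]]'
python3 -m inch '[[[0.016,0,0.035],[0,0,0]],[[0.016,0,0.035],[0,0,0]],[[0.016,0,0.035],[0,0,0]],[[0.008,0,0.01],[0,0,0]],[[0,0,0],[0,0,0]]]'
python3 -m inch '[[[0,0,0],[0,0,0]],[[0,0,0],[0,0,0]],[[0,0,0],[0,0,0]],[[0,0,0],[0,0,0]]]'
python3 - <<'E'
from h import *
st()
for n in("top","side"):
    im,d,W=scan(n)
    print(n,"A",fit(W,.13,.165,(.592,-.131),.025), "B",fit(W,.058,.075,(.443,-.058),.025))
E
```

```text
time: 27.45
ee_pos: [0.443, -0.0581, 0.0383]
tcp_rot: [-1.209, 1.208, -1.21]
contact_force: [-1.5, 0.9, 3.8]
grip_width: 0.262
time: 27.7
ee_pos: [0.4423, -0.0578, 0.0374]
tcp_rot: [-1.209, 1.209, -1.21]
contact_force: [0.4, -0.2, -0.5]
grip_width: 0.604
time: 28.12
ee_pos: [0.4801, -0.074, 0.1914]
tcp_rot: [-1.2, 1.187, -1.225]
contact_force: [1.6, -1.9, 4.2]
grip_width: 0.596
time: 28.53
ee_pos: [0.594, -0.1315, 0.1769]
tcp_rot: [-1.209, 1.209, -1.211]
contact_force: [-0.0, 0.5, -0.2]
grip_width: 0.599
time: 28.87
ee_pos: [0.5913, -0.1291, 0.1774]
tcp_rot: [-1.209, 1.209, -1.209]
contact_force: [0.4, -0.3, -0.6]
grip_width: 0.6
t 28.87 tcp [ 0.5913 -0.1291  0.1774] F [ 0.4 -0.3 -0.6] w 0.6
[[ 0. -0.  1.]
 [-1.  0.  0.]
 [-0. -1. -0.]]
top A None B None
side A (array([ 0.5908, -0.136 ,  0.148 ,  0.5923, -0.1334,  0.5928, -0.1328,
        0.0121]), 103) B (array([ 0.4441, -0.0618,  0.0673,  0.4441, -0.0603,  0.4448, -0.0603,
        0.0124]), 69)
```

```bash
python3 -m inch '[[[0.001,0.02,0.001],[0,0,0]],[[0,0.02,0],[0,0,0]],[[0,0.012,0],[0,0,0]],[[0,0.003,0],[0,0,0]],[[0,0,0],[0,0,0]]]'
python3 -m inch '[[[0,0,0],[0,0,0]],[[0,0,0],[0,0,0]]]'
python3 -m inch '[[[0,0,0],[0,0,0]],[[0,0,0],[0,0,0]],[[0,0,0],[0,0,0]],[[0,0,0],[0,0,0]]]' -1 40
python3 -m inch '[[[0,-0.02,0],[0,0,0]],[[0,-0.03,0],[0,0,0]],[[0,-0.015,0],[0,0,0]],[[0,0,0],[0,0,0]],[[0,0,-0.03],[0,0,0]]]'
python3 -m inch '[[[0,0,-0.035],[0,0,0]],[[0,0,-0.035],[0,0,0]],[[0,0,-0.035],[0,0,0]],[[0,0,-0.022],[0,0,0]],[[0,0,0],[0,0,0]]]'
python3 -m inch '[[[0,0.02,0],[0,0,0]],[[0,0.03,0],[0,0,0]],[[0,0.03,0],[0,0,0]],[[0,0.02,0],[0,0,0]],[[0,0,0],[0,0,0]]]'
python3 -m inch '[[[0,0,0],[0,0,0]],[[0,0,0],[0,0,0]]]'
```

```text
time: 29.38
ee_pos: [0.5923, -0.1304, 0.1213]
tcp_rot: [-1.21, 1.211, -1.207]
contact_force: [-0.2, -0.6, 1.0]
grip_width: 0.602
time: 29.55
ee_pos: [0.5939, -0.1311, 0.1237]
tcp_rot: [-1.208, 1.207, -1.211]
contact_force: [-0.8, -0.0, -0.2]
grip_width: 0.601
time: 29.88
ee_pos: [0.5934, -0.1309, 0.1227]
tcp_rot: [-1.209, 1.208, -1.21]
contact_force: [1.2, 0.0, 0.6]
grip_width: 0.261
time: 30.3
ee_pos: [0.5659, -0.1313, 0.1875]
tcp_rot: [-1.208, 1.205, -1.211]
contact_force: [-1.7, -0.5, -3.1]
grip_width: 0.264
time: 30.72
ee_pos: [0.4314, -0.1293, 0.184]
tcp_rot: [-1.211, 1.216, -1.205]
contact_force: [0.7, 0.2, -3.8]
grip_width: 0.261
time: 31.13
ee_pos: [0.4319, -0.1282, 0.0814]
tcp_rot: [-1.212, 1.22, -1.2]
contact_force: [-0.5, 1.1, -4.4]
grip_width: 0.264
time: 31.3
ee_pos: [0.4369, -0.1311, 0.088]
tcp_rot: [-1.209, 1.208, -1.21]
contact_force: [-0.3, -0.7, -3.7]
grip_width: 0.265
```

```bash
python3 -m inch '[[[-0.002,0.017,0],[0,0,0]],[[0,0.015,0],[0,0,0]],[[0,0.009,0],[0,0,0]],[[0,0.003,0],[0,0,0]],[[0,0,0],[0,0,0]]]'
python3 -m inch '[[[0,0.002,0],[0,0,0]],[[0,0,0],[0,0,0]],[[0,0,0],[0,0,0]]]'
python3 -m inch '[[[0,0.001,0],[0,0,0]],[[0,0,0],[0,0,0]]]'
```

```text
time: 31.72
ee_pos: [0.4364, -0.1289, 0.0436]
tcp_rot: [-1.209, 1.209, -1.209]
contact_force: [-0.6, -0.4, -3.5]
grip_width: 0.265
time: 31.97
ee_pos: [0.4367, -0.1291, 0.0421]
tcp_rot: [-1.209, 1.208, -1.21]
contact_force: [-0.7, 0.3, -3.5]
grip_width: 0.267
time: 32.13
ee_pos: [0.4368, -0.1292, 0.0415]
tcp_rot: [-1.209, 1.208, -1.21]
contact_force: [-3.3, 0.8, 3.9]
grip_width: 0.265
```

In contact, so release, retreat and check.

```bash
python3 -m inch '[[[0,0,0],[0,0,0]],[[0,0,0],[0,0,0]],[[0,0,0],[0,0,0]]]' 0.2
python3 -m inch '[[[0,-0.02,0],[0,0,0]],[[0,-0.04,0],[0,0,0]],[[0,-0.04,0],[0,0,0]],[[0,-0.04,0],[0,0,0]],[[0,-0.04,0],[0,0,0]]]'
python3 -m inch '[[[-0.01,-0.03,0.035],[0,0,0]],[[-0.01,-0.01,0.035],[0,0,0]],[[-0.01,0,0.035],[0,0,0]],[[-0.01,0,0.035],[0,0,0]],[[-0.01,0,0.03],[0,0,0]]]'
python3 -m inch '[[[0,0,0],[0,0,0]],[[0,0,0],[0,0,0]],[[0,0,0],[0,0,0]],[[0,0,0],[0,0,0]],[[0,0,0],[0,0,0]]]'
python3 - <<'E'
from h import *
st()
I=[]
for n in("top","side"):
    im,d,W=scan(n); I.append(im); print(n,"jar",fit(W,.19,.203,(.523,.367),.05))
    for c in [(.4355,.081),(.439,.015),(.443,-.058),(.437,-.13)]: print(" w",fit(W,.055,.075,c,.03))
    print(" tub",fit(W,.18,.2,(.52,-.33),.09)," can",fit(W,.18,.2,(.695,-.35),.06)," mug",fit(W,.085,.1,(.32,.29),.06)," tape",fit(W,.04,.05,(.32,-.3),.07))
c=np.hstack([cv2.resize(I[0][90:330,80:460],(400,253)),cv2.resize(I[1][50:380,130:490],(400,367))[:253]]) if 0 else cv2.resize(I[1][50:320,150:450],None,fx=2.2,fy=2.2,interpolation=3)
cv2.imwrite("pics/s10.png",c); cv2.imwrite("pics/t10.png",cv2.resize(I[0][100:330,80:460],None,fx=2,fy=2,interpolation=3))
E
```

```text
time: 32.38
ee_pos: [0.4366, -0.129, 0.0407]
tcp_rot: [-1.209, 1.208, -1.21]
contact_force: [0.1, -0.5, 0.3]
grip_width: 0.601
time: 32.8
ee_pos: [0.4358, -0.1285, 0.2223]
tcp_rot: [-1.209, 1.209, -1.21]
contact_force: [1.1, 0.0, 0.1]
grip_width: 0.602
time: 33.22
ee_pos: [0.6042, -0.0792, 0.2571]
tcp_rot: [-1.209, 1.208, -1.21]
contact_force: [0.7, -0.3, 0.2]
grip_width: 0.598
time: 33.63
ee_pos: [0.6012, -0.0804, 0.2572]
tcp_rot: [-1.209, 1.21, -1.21]
contact_force: [0.2, -0.6, -0.6]
grip_width: 0.598
t 33.63 tcp [ 0.6012 -0.0804  0.2572] F [ 0.2 -0.6 -0.6] w 0.598
[[-0.001  0.     1.   ]
 [-1.    -0.    -0.001]
 [ 0.    -1.     0.   ]]
top jar (array([0.5236, 0.3683, 0.1985, 0.5226, 0.3682, 0.5231, 0.3693, 0.035 ]), 167)
 w (array([0.4354, 0.0832, 0.0655, 0.4355, 0.0821, 0.4354, 0.083 , 0.0115]), 54)
 w None
 w None
 w (array([ 0.4353, -0.1294,  0.0668,  0.4366, -0.1306,  0.4366, -0.1278,
        0.0107]), 39)
 tub (array([ 0.5258, -0.3464,  0.1904,  0.5263, -0.3464,  0.5264, -0.3472,
        0.0478]), 1053)  can (array([ 0.7016, -0.3577,  0.1903,  0.702 , -0.3574,  0.7025, -0.357
[... 333 characters left out ...]
.4349, 0.0791, 0.435 , 0.079 , 0.0128]), 69)
 w (array([0.4386, 0.0102, 0.067 , 0.4383, 0.0123, 0.4372, 0.0121, 0.0132]), 72)
 w (array([ 0.4438, -0.0633,  0.0662,  0.4442, -0.0601,  0.4448, -0.0595,
        0.0122]), 77)
 w (array([ 0.4365, -0.1331,  0.0668,  0.436 , -0.1308,  0.4369, -0.1309,
        0.0133]), 84)
 tub (array([ 0.525 , -0.3535,  0.1919,  0.5257, -0.3517,  0.5277, -0.3502,
        0.0483]), 1748)  can (array([ 0.7003, -0.3643,  0.1915,  0.7024, -0.3631,  0.7029, -0.3628,
        0.0313]), 701)  mug (array([0.33  , 0.2949, 0.0902, 0.3293, 0.2929, 0.3287, 0.2924, 0.0422]), 161)  tape (array([ 0.3201, -0.3025,  0.0464,  0.321 , -0.3   ,  0.3216, -0.2987,
        0.0509]), 719)
```

View pics/s10.png

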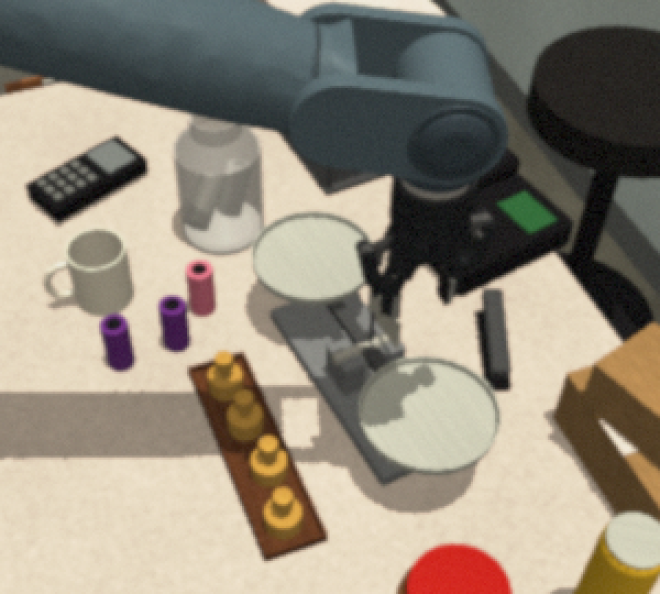

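View pics/t10.png

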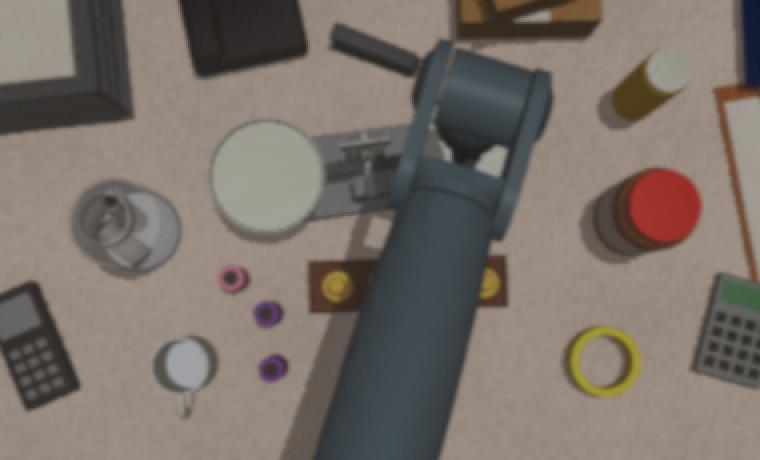

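The four weights stand in the tray, at side crop (225,375) to (283,515). Both pins lie inside the upright jar, the pans are empty and the bystanders have not moved.

```bash
python3 -c "
from cell import manip; print(manip.job_done())"
```

```text
the job is handed in; nothing more can be done
None
```

The job is done and handed in at about 34 s of robot time. No verdict was reported.

- **Balance:** Only two pins were on the goods pan. I stood two counterweights on the weight pan, one after the other, and the beam then floated level untouched, with both pan floors at 97 mm in the top view and 99 mm in the side view.
- **Pins and weights:** I dropped both pins through the jar's neck, then put the two counterweights back in the tray. One weight had been knocked about 3 cm aside on the pan; it stayed upright, and I measured it again before picking it up.
- **Last checks:**
  - All four weights stand upright in the tray with knob tops at about 66 mm. The arm hid the two middle ones from the top camera, so only the side view confirmed those.
  - The pictures show both pins inside the jar, leaning against its wall. The top camera puts the rim within 1 mm of where it started; the side view of it was partly blocked by the arm and was not a usable check.
  - The mug and tape roll read where they were at the start. The tub and spray can were only checked roughly and show no sign of having moved.
  - The gripper is empty and clear of everything.
- **Disagreement:** The two cameras differed by about 2–4 mm in y throughout, so I aimed between them.

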